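Find the loose bar in the sensory box

ROBOT

A 6-joint arm with a two-finger parallel gripper is mounted at the origin on the work surface. World frame = base frame: x ahead of the robot, y to its left, z up, the work surface at z = 0. Lengths are in mm, angles in rad, forces in N, time in s.
With the tool pointing down it reaches from about 350 to 775 mm from the base axis. Payload 7.3 kg.
Tool frame: the origin (TCP) lies at the very end of the fingers, on their centre line; the grasp point (between the pads) lies bot.grip_point_offset behind it (bot.grip_point_offset is the distance from the TCP to the grasp point, in mm); z points along the fingers, y is the line along which they close (so a half turn about z gives the same grasp; the last joint's range is limited). The gripper opens to 92 mm and grips with 3 to 60 N. Pads are 19 mm wide; open, the fingers measure 130 mm over their backs; the gripper's body (75 mm by 190 mm) begins 47 mm behind the grasp point.
Start: joints at [-1.378, 0.342, 1.524, -0, 1.275, -0.146], TCP at [174.51, -495.168, 226.741] pointing down, gripper open.
Joint ranges: [-2.53, 2.53], [-0.77, 2.02], [0.04, 2.7], [-1, 4.14], [0.28, 2.66], [-3.11, 3.11]. Speed limits (rad/s): [2.57, 2.57, 3.14, 3.14, 3.14, 3.14].

INTERFACE

Orientations are given as [roll, pitch, yaw] about the fixed x, y, z axes, in that order (R = Rz(yaw) Ry(pitch) Rx(roll)).
In Python, from plant import bot gives the robot as it stands. The module is installed in compiled form; this text tells all that it offers.
- The arm moves only by the tool carry_out, never from a script. Its argument "plan" is a list of rows, each an object of numbers: "tx", "ty", "tz": the shift along the world's x, y, z in mm; "rx", "ry", "rz": the turn, a rotation vector about the world's x, y, z in rad. A call has 1 to 12 rows; each row shifts and turns the commanded pose from where the row before left it; what a row does not reach is not made up. A row lasts 1/10 s, in which the tool goes at most 50 mm and 8.59 degrees, less where a joint would pass 70% of its speed; a pose out of reach is approached as far as the arm can. A call with a gripper value outside its range is refused whole. "gripper" is the closure, from 0 (fully open) to 1 (shut), set as the call begins (left out, the last holds). The fingers move at their own pace and stop on an object; the grip force is fixed at half the most. Time passes only in rows, so rows that do not move let the fingers close. It gives the time, the measured TCP pose, the force, the opening and the grip force at its end, in the units of the state.
- bot.get_obs(): the state, without advancing time (a new reading comes with each control period).
- bot.capture(name): name is "scene" or "top" or "wrist"; returns the picture (400x640x3 uint8, red, green, blue); there is no depth.
- bot.camera_model(name): a dict with "camera_matrix" (3x3 intrinsics, pixels), "R" (3x3) and "t" (3): a world point X has camera coordinates R X + t. Camera axes: x right, y down, z forward; pixel columns grow to the right and rows downward; lengths in mm; the calibration is good to about 2 mm. A picture is of the moment at which its call begins: read the wrist's pose just before it. camera_model takes no time and is no camera call; for the wrist camera it gives the pose at the moment of the call.
- bot.close_job(): hands the job in; it is judged then, once.
The state is a dict: "time": time; "joint_positions": joint angles; "dq": joint speeds; "tau": joint torques, N m; "tool_pos": TCP position; "tcp_rot": TCP orientation; "contact_force": force on the tool from outside, world axes, zero at the start; "moment": the same for the moment, N m; "grip_width": finger opening in mm; "finger_force": force on a finger pad.
Only numpy, scipy, OpenCV 4.12 (cv2) and the standard library are available. Lean on these libraries where they do the work, as an engineer would, in place of code of your own. Each camera call takes 0.05 s, during which the arm holds its last target. There are 200 camera calls.

TASK

Switch the sensory box off at its toggle, then feel which one of the four cherry bars on the box's floor has come loose, without forcing the screwed ones. Lift the loose bar out and stand it upright on the floor of the pale wooden mending tray, setting it down rather than dropping it; leave the box switched off, the other bars in place and the toys and clip box undisturbed.

Things in the scene. Friction and masses are not known exactly. Their poses are not given: they have to be found in the camera images.
- sensory_box: fixed white opaque open-topped tub, outside 212 (x) x 272 (y) x 62 high, walls 6 thick; top of its grey floor 6 above its underside; origin at the centre of the tub's underside. A low switch deck (120 x 84, 28 high) joins its +y end, with the toggle at x = 0, y = 180 mm, a green dot (on) to the toggle's -x side and a red dot (off) to its +x side
- power_bat (a joint): toggle bat on the switch deck, rad: 0 = on (leaning 0.5 rad towards the box's -x), 1.0 = off (leaning 0.5 rad towards the box's +x). Its hinge lies 30 mm above the table, along the box's y. It is top-heavy and snaps over to the nearer end once it is past its upright middle (0.5); about 1 N at its end flips it
- bat_tip (a point): centre of the black ball (diameter 15) at the end of the steel toggle bat (diameter 10), 40 mm from the hinge
- bar_1: one of four look-alike cherry wood bars with a mint band, 64 long (its x) x 30 wide (y) x 38 high, 0.1 to 0.21 kg, standing on the sensory box's floor; origin at the centre of its underside. Three are screwed down and only rattle about 1.5 mm; one, a different one each time, is loose and lifts out: only touch tells. They stand along the box's x, at x = -45 or 45, y = -55 or 55 mm in its frame
- bar_2: one of four look-alike cherry wood bars with a mint band, 64 long (its x) x 30 wide (y) x 38 high, 0.1 to 0.21 kg, standing on the sensory box's floor; origin at the centre of its underside. Three are screwed down and only rattle about 1.5 mm; one, a different one each time, is loose and lifts out: only touch tells. Screwed bars stand a tug of 30 N without harm
- bar_3: one of four look-alike cherry wood bars with a mint band, 64 long (its x) x 30 wide (y) x 38 high, 0.1 to 0.21 kg, standing on the sensory box's floor; origin at the centre of its underside. Three are screwed down and only rattle about 1.5 mm; one, a different one each time, is loose and lifts out: only touch tells. Over 80 N on a bar (both fingers' forces added) is forcing it
- bar_4: one of four look-alike cherry wood bars with a mint band, 64 long (its x) x 30 wide (y) x 38 high, 0.1 to 0.21 kg, standing on the sensory box's floor; origin at the centre of its underside. Three are screwed down and only rattle about 1.5 mm; one, a different one each time, is loose and lifts out: only touch tells. Grip it by its long sides, from above
- mending_tray: fixed low open tray of pale wood, outside 150 (x) x 170 (y) x 26 high, walls and floor 6 thick; origin at the centre of its underside. It stands to the left or the right of the sensory box, the grey clip box on the other side
- mint_ring: mint hard silicone ring, outer diameter 84, inner 52, 18 high, lying flat; bystander, to be left alone; origin at the centre of its underside
- bell: stainless bell cylinder, diameter 60, 70 high, upright, with a mint band; bystander, to be left alone; origin at the centre of its underside
- prism: clear acrylic prism block, 50 x 90 x 48 high; bystander, to be left alone; origin at the centre of its underside
- clacker: flat cherry wood hand clacker, 50 x 140 x 22 high; bystander, to be left alone; origin at the centre of its underside
- clip_box: grey plastic box with two steel spring clips, lid shut, 126 x 156 x 66 high; bystander, to be left alone; origin at the centre of its underside
Things that resemble listed ones, but are neither listed nor needed, are in the scene too. What is shaped like the bar_4 but yellow is not meant.

How it is judged (in metres and radians):
On the way, in this order (a step that is already met when the one before it is completed fails the run):
1. the toggle has snapped to off (value of joint power_bat above 0.85 rad), for 0.2 s.
2. the loose bar is lifted clear above the box's walls, the other three still in place (((z of bar_1 in the frame of sensory_box above 0.07 m and distance of each of bar_2, bar_3, bar_4 from where it was at the start of the episode below 0.012 m) or (z of bar_2 in the frame of sensory_box above 0.07 m and distance of each of bar_1, bar_3, bar_4 from where it was at the start of the episode below 0.012 m) or (z of bar_3 in the frame of sensory_box above 0.07 m and distance of each of bar_1, bar_2, bar_4 from where it was at the start of the episode below 0.012 m) or (z of bar_4 in the frame of sensory_box above 0.07 m and distance of each of bar_1, bar_2, bar_3 from where it was at the start of the episode below 0.012 m))), for 0.1 s.
At the end, for the whole second after the job is handed in: The toggle is off (above 0.85 rad); one bar stands upright (within 0.2 rad) and still on the mending tray's floor (origin within 60 mm in x, 70 mm in y and 0 to 14 mm in z of the tray's origin); the other three are within 12 mm of where they began (value of joint power_bat above 0.85 rad and ((x of bar_1 in the frame of mending_tray between -0.06 and 0.06 m and y of bar_1 in the frame of mending_tray between -0.07 and 0.07 m and z of bar_1 in the frame of mending_tray between 0 and 0.014 m and angle between bar_1's own z axis and vertical below 0.2 rad and linear speed of bar_1 below 0.03 m/s and distance of each of bar_2, bar_3, bar_4 from where it was at the start of the episode below 0.012 m) or (x of bar_2 in the frame of mending_tray between -0.06 and 0.06 m and y of bar_2 in the frame of mending_tray between -0.07 and 0.07 m and z of bar_2 in the frame of mending_tray between 0 and 0.014 m and angle between bar_2's own z axis and vertical below 0.2 rad and linear speed of bar_2 below 0.03 m/s and distance of each of bar_1, bar_3, bar_4 from where it was at the start of the episode below 0.012 m) or (x of bar_3 in the frame of mending_tray between -0.06 and 0.06 m and y of bar_3 in the frame of mending_tray between -0.07 and 0.07 m and z of bar_3 in the frame of mending_tray between 0 and 0.014 m and angle between bar_3's own z axis and vertical below 0.2 rad and linear speed of bar_3 below 0.03 m/s and distance of each of bar_1, bar_2, bar_4 from where it was at the start of the episode below 0.012 m) or (x of bar_4 in the frame of mending_tray between -0.06 and 0.06 m and y of bar_4 in the frame of mending_tray between -0.07 and 0.07 m and z of bar_4 in the frame of mending_tray between 0 and 0.014 m and angle between bar_4's own z axis and vertical below 0.2 rad and linear speed of bar_4 below 0.03 m/s and distance of each of bar_1, bar_2, bar_3 from where it was at the start of the episode below 0.012 m))); the robot touches nothing.
It fails at once if a bar is pushed, pulled or squeezed with more than 80 N (contact force between the fingers and bar_1 above 80 N or contact force between the fingers and bar_2 above 80 N or contact force between the fingers and bar_3 above 80 N or contact force between the fingers and bar_4 above 80 N).
It fails at once if a bar is dropped (falls faster than 0.8 m/s out of the fingers) ((linear speed of bar_1 above 0.8 m/s and contact force between the fingers and bar_1 below 0.1 N) or (linear speed of bar_2 above 0.8 m/s and contact force between the fingers and bar_2 below 0.1 N) or (linear speed of bar_3 above 0.8 m/s and contact force between the fingers and bar_3 below 0.1 N) or (linear speed of bar_4 above 0.8 m/s and contact force between the fingers and bar_4 below 0.1 N)).
It fails at once if a toy or the clip box is moved more than 30 mm (distance of any of mint_ring, bell, prism, clacker, clip_box from where it was at the start of the episode above 0.03 m).
It also fails if it takes over 72 s, if anything falls off the work surface, if the arm or the gripper's body presses on something with over 40 N, if the wrist force passes 120 N, or if a joint passes its speed limit or range.

## Working session

There is one attempt and no reset: what is moved stays moved. The work goes in short steps, Python scripts to look and compute and a tool call to move; the robot and the scene stay as the last step left them, time stands still between calls to the robot, and variables do not carry over. Pictures are saved under pics/ and viewed, at most 10 in all, crops included, and the job is handed in when it is done.

Besides the shell and the picture viewer there is one more tool, called after ">>>" as name([rows], argument=value, ...), one row to a line, values as JSON. carry_out: Moves the arm, as the interface text tells. Its arguments: {"type":"object","properties":{"plan":{"type":"array"},"gripper":{"type":"number"}},"required":["plan"]}

```bash
mkdir -p pics && python3 - <<'E'
from plant import bot
import cv2
o=bot.get_obs();print(o, bot.grip_point_offset)
for n in("top","scene"):
    cv2.imwrite(f"pics/{n}0.png",bot.capture(n)[:,:,::-1])
    print(bot.camera_model(n))
E
```

```text
{'time': 0.0, 'joint_positions': array([-1.37804955e+00,  3.42674797e-01,  1.52501283e+00, -1.17099146e-05,
        1.27539771e+00, -1.46028231e-01]), 'dq': array([ 1.94482243e-03, -2.41832045e-06,  6.98535492e-04,  2.48326837e-03,
       -1.50655079e-03, -2.06185714e-04]), 'tau': array([-6.17696824e-04, -4.31245780e+01, -2.44221890e+01,  7.17393612e-02,
        5.59275330e-02, -1.56122169e-04]), 'tool_pos': array([ 174.39930086, -494.75628169,  226.07129944]), 'tcp_rot': array([-3.14011423e+00, -2.06121698e-04,  3.38778272e-01]), 'contact_force': array([-0.01658617, -1.21409834, -0.44077105]), 'moment': array([ 0.03611541,  0.05211392, -0.04119565]), 'finger_force': 0.0, 'grip_width': 91.60470440577748} 18.8
{'camera_matrix': array([[383.37238851,   0.        , 321.432112  ],
       [  0.        , 383.37238851, 199.47555625],
       [  0.        ,   0.        ,   1.        ]]), 'R': array([[ 0.00319204, -0.99979417,  0.0200359 ],
       [-0.9963972 , -0.00487797, -0.08466894],
       [ 0.08474925, -0.01969345, -0.99620768]]), 't': array([ -26.68416719,  646.18209266, 1032.96984978])}
{'camera_matrix': array([[433.03061683,   0.        , 316.96304711],
       [  0.        , 433.03061683, 195.25537606],
       [  0.        ,   0.        ,   1.        ]]), 'R': array([[ 0.45862055,  0.8886298 , -0.0020654 ],
       [ 0.71046074, -0.36806188, -0.59981329],
       [-0.53377216,  0.27361931, -0.80013733]]), 't': array([-308.7019019 , -401.75896394, 1543.17922068])}
```

View pics/top0.png

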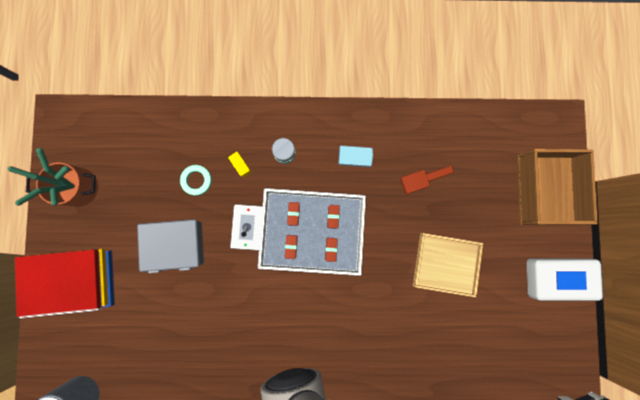

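View pics/scene0.png

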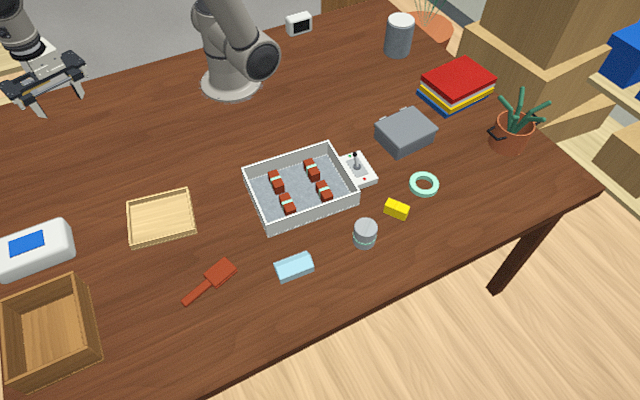

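The top view shows the tub at about cols 258–365, rows 189–274. The toggle is near (245,230), with green at (247,245) and red at (248,210). The bars are near (293,214), (333,217), (291,247) and (331,250), and the tray is at (448,265). Next I'll measure these.

```bash
cat > h.py <<'E'
from plant import bot
import numpy as np, cv2
def ray(m,px,z):
    K,R,t=(np.array(m[k]) for k in("camera_matrix","R","t"))
    d=R.T@np.linalg.solve(K,np.array([px[0],px[1],1.])); c=-R.T@t
    return c+d*(z-c[2])/d[2]
def proj(m,X):
    p=m["camera_matrix"]@(m["R"]@np.array(X,float)+m["t"]); return p[:2]/p[2]
def blobs(mask,amin=15):
    cs,_=cv2.findContours(mask.astype(np.uint8),cv2.RETR_EXTERNAL,cv2.CHAIN_APPROX_NONE)
    return [c for c in cs if cv2.contourArea(c)>amin]
E
python3 - <<'E'
from h import *
im=cv2.imread("pics/top0.png");m=bot.camera_model("top");hsv=cv2.cvtColor(im,cv2.COLOR_BGR2HSV);H,S,V=cv2.split(hsv)
np.set_printoptions(precision=1,suppress=True)
# tub + deck: white, inside roi
roi=np.zeros(H.shape,bool);roi[180:285,225:375]=1
w=(S<25)&(V>190)&roi
for c in blobs(w,50):
    r=cv2.minAreaRect(c);print("white",r,len(c))
tubm=w.copy();tubm[:,:258]=0
c=np.vstack(blobs(tubm,30));r=cv2.minAreaRect(c)
print("tub",[ray(m,p,62)[:2] for p in cv2.boxPoints(r)],r)
for n,mk,z in(("cherry",((H<12)|(H>172))&(S>120)&(V>90)&roi,44),("mint",(H>35)&(H<95)&(S>30)&(V>140)&roi,44),("red",((H<12)|(H>172))&(S>100)&(V>120)&roi,28),("green",(H>45)&(H<90)&(S>80)&roi,28)):
    for c in blobs(mk,3):
        r=cv2.minAreaRect(c);print(n,np.array(r[0]),np.array(r[1]),ray(m,r[0],z)[:2])
tr=(H>10)&(H<30)&(S>40)&(V>165);tr[:225]=0;tr[305:]=0;tr[:,:405]=0;tr[:,495:]=0
c=max(blobs(tr),key=cv2.contourArea);r=cv2.minAreaRect(c);b=cv2.boxPoints(r)
P=np.array([ray(m,p,26)[:2] for p in b]);print("tray",r,P,P.mean(0),np.linalg.norm(P-np.roll(P,1,0),axis=1))
cv2.imwrite("pics/c1.png",cv2.resize(im[180:285,225:375],None,fx=5,fy=5,interpolation=cv2.INTER_CUBIC))
E
```

```text
white ((297.3916015625, 230.62611389160156), (131.2419891357422, 79.82279968261719), 3.814075469970703) 410
tub [array([462.4, 153.4]), array([673.1, 143.3]), array([ 655.8, -141.6]), array([ 444.6, -126.4])] ((309.7023010253906, 231.41488647460938), (106.50895690917969, 79.84490966796875), 3.7517290115356445)
cherry [299.5 232. ] [104. 149.] [556.4  35.2]
mint [331.  249.5] [ 3. 12.] [509.7 -50. ]
mint [290.  246.5] [ 3. 12.] [517.5  60.5]
mint [244.8 244.3] [2.8 2.1] [523.2 181.9]
mint [333. 216.] [12.3  3.1] [600.  -55.3]
mint [293.  213.5] [ 3. 12.] [606.4  53.2]
red [280.5 279.6] [ 7.7 55. ] [427.6  86.2]
red [330.  256.5] [ 9. 10.] [490. -48.]
red [290.  253.5] [ 9. 10.] [497.9  61.2]
red [331.  242.5] [ 9. 10.] [528.  -50.7]
red [291.  239.5] [ 9. 10.] [535.9  58.9]
red [332.5 222.5] [9. 9.] [582.8 -54.7]
red [292. 220.] [ 8. 10.] [589.2  56.7]
red [333.5 209.5] [9. 9.] [618.6 -57.5]
red [293.  206.5] [ 9. 10.] [626.4  54.3]
tray ((448.320556640625, 264.6792297363281), (64.32469940185547, 55.70652770996094), 8.652542114257812) [[ 406.7 -273.2]
 [ 556.7 -299. ]
 [ 530.5 -475.5]
 [ 380.8 -447.4]] [ 468.7 -373.8] [176.2 152.1 178.4 152.4]
```

View pics/c1.png

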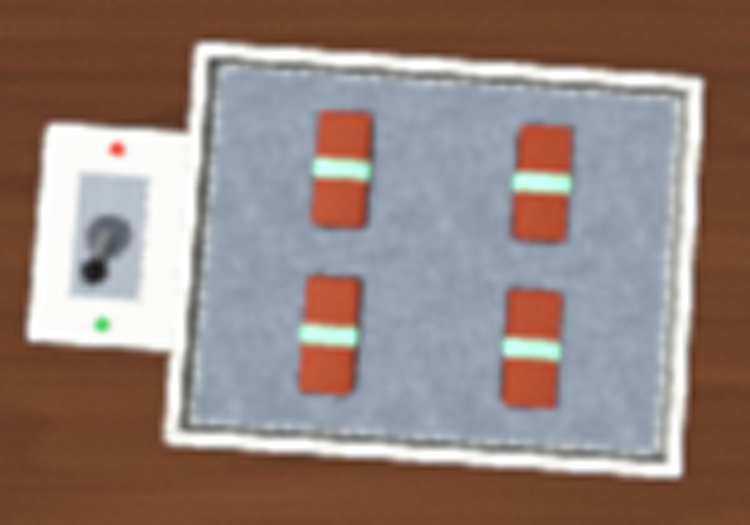

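Crop: the toggle ball leans to the green side at full-image (243.6,234). The box axes are tilted about -0.068 rad, the box centre is near (558,2), and the bars form the expected 90 x 110 grid. The toggle hinge is near (570,182) and the tray centre near (469,-374), yaw about -0.17.

>>> carry_out([
  {"tx":35,"ty":31,"rz":-0.05},
  {"tx":35,"ty":31,"rz":-0.05},
  {"tx":35,"ty":31,"rz":-0.05},
  {"tx":35,"ty":31,"rz":-0.05},
  {"tx":35,"ty":31,"rz":-0.05},
  {"tx":35,"ty":31,"rz":-0.05},
  {"tx":35,"ty":31,"rz":-0.05},
  {"tx":35,"ty":31,"rz":-0.05},
  {"tx":5,"ty":43},
  {"tx":5,"ty":43},
  {"tx":5,"ty":43},
  {"tx":5,"ty":43},
], gripper=1)

```text
invalid input at $.plan[0]: expected keys tx, ty, tz, rx, ry, rz
```

>>> carry_out([
  {"tx":5,"ty":43},
  {"tx":5,"ty":43},
  {"tx":5,"ty":43},
  {"tx":5,"ty":43},
  {"tx":5,"ty":43},
  {"tx":5,"ty":43},
  {},
])

```text
invalid input at $.plan[0]: expected keys tx, ty, tz, rx, ry, rz
```

All keys are needed.

>>> carry_out([
  {"tx":35,"ty":31,"tz":0,"rx":0,"ry":0,"rz":-0.05},
  {"tx":35,"ty":31,"tz":0,"rx":0,"ry":0,"rz":-0.05},
  {"tx":35,"ty":31,"tz":0,"rx":0,"ry":0,"rz":-0.05},
  {"tx":35,"ty":31,"tz":0,"rx":0,"ry":0,"rz":-0.05},
  {"tx":35,"ty":31,"tz":0,"rx":0,"ry":0,"rz":-0.05},
  {"tx":35,"ty":31,"tz":0,"rx":0,"ry":0,"rz":-0.05},
  {"tx":35,"ty":31,"tz":0,"rx":0,"ry":0,"rz":-0.05},
  {"tx":35,"ty":31,"tz":0,"rx":0,"ry":0,"rz":-0.05},
  {"tx":5,"ty":43,"tz":0,"rx":0,"ry":0,"rz":0},
  {"tx":5,"ty":43,"tz":0,"rx":0,"ry":0,"rz":0},
  {"tx":5,"ty":43,"tz":0,"rx":0,"ry":0,"rz":0},
  {"tx":5,"ty":43,"tz":0,"rx":0,"ry":0,"rz":0},
], gripper=1)

```text
time: 1.3
tool_pos: [474.2, -73.4, 226.4]
tcp_rot: [-3.141, 0.001, -0.061]
contact_force: [0.5, 0.1, -0.2]
grip_width: 1.8
finger_force: 0.0
```

>>> carry_out([
  {"tx":5,"ty":43,"tz":0,"rx":0,"ry":0,"rz":0},
  {"tx":5,"ty":43,"tz":0,"rx":0,"ry":0,"rz":0},
  {"tx":5,"ty":43,"tz":0,"rx":0,"ry":0,"rz":0},
  {"tx":5,"ty":43,"tz":0,"rx":0,"ry":0,"rz":0},
  {"tx":5,"ty":43,"tz":0,"rx":0,"ry":0,"rz":0},
  {"tx":5,"ty":43,"tz":0,"rx":0,"ry":0,"rz":0},
  {"tx":0,"ty":0,"tz":0,"rx":0,"ry":0,"rz":0},
])

```text
time: 2.0
tool_pos: [504.1, 187.3, 226.1]
tcp_rot: [-3.14, 0.001, -0.056]
contact_force: [0.2, 0.6, 0.7]
grip_width: 0.3
finger_force: 0.0
```

>>> carry_out([
  {"tx":0,"ty":0,"tz":-45,"rx":0,"ry":0,"rz":-0.008},
  {"tx":0,"ty":0,"tz":-45,"rx":0,"ry":0,"rz":0},
  {"tx":0,"ty":0,"tz":-45,"rx":0,"ry":0,"rz":0},
  {"tx":0,"ty":0,"tz":-38,"rx":0,"ry":0,"rz":0},
  {"tx":0,"ty":0,"tz":0,"rx":0,"ry":0,"rz":0},
  {"tx":0,"ty":0,"tz":0,"rx":0,"ry":0,"rz":0},
])

```text
time: 2.6
tool_pos: [504.6, 182.4, 54.1]
tcp_rot: [3.141, 0.001, -0.07]
contact_force: [-0.2, 0.1, 1.0]
grip_width: 0.1
finger_force: 0.0
```

>>> carry_out([
  {"tx":8,"ty":0,"tz":0,"rx":0,"ry":0,"rz":0},
  {"tx":8,"ty":0,"tz":0,"rx":0,"ry":0,"rz":0},
  {"tx":8,"ty":0,"tz":0,"rx":0,"ry":0,"rz":0},
  {"tx":8,"ty":0,"tz":0,"rx":0,"ry":0,"rz":0},
  {"tx":8,"ty":0,"tz":0,"rx":0,"ry":0,"rz":0},
  {"tx":8,"ty":0,"tz":0,"rx":0,"ry":0,"rz":0},
  {"tx":8,"ty":0,"tz":0,"rx":0,"ry":0,"rz":0},
  {"tx":8,"ty":0,"tz":0,"rx":0,"ry":0,"rz":0},
  {"tx":0,"ty":0,"tz":0,"rx":0,"ry":0,"rz":0},
])

```text
time: 3.5
tool_pos: [567.8, 182.7, 53.1]
tcp_rot: [3.141, 0.004, -0.069]
contact_force: [-4.1, -0.1, 2.7]
grip_width: 0.2
finger_force: 2.4
```

>>> carry_out([
  {"tx":-15,"ty":0,"tz":0,"rx":0,"ry":0,"rz":0},
  {"tx":-20,"ty":0,"tz":0,"rx":0,"ry":0,"rz":0},
  {"tx":-20,"ty":0,"tz":20,"rx":0,"ry":0,"rz":0},
  {"tx":0,"ty":0,"tz":45,"rx":0,"ry":0,"rz":0},
  {"tx":0,"ty":0,"tz":45,"rx":0,"ry":0,"rz":0},
  {"tx":0,"ty":-20,"tz":40,"rx":0,"ry":0,"rz":0},
  {"tx":0,"ty":-45,"tz":0,"rx":0,"ry":0,"rz":0},
  {"tx":0,"ty":-45,"tz":0,"rx":0,"ry":0,"rz":0},
  {"tx":0,"ty":-45,"tz":0,"rx":0,"ry":0,"rz":0},
  {"tx":0,"ty":-25,"tz":0,"rx":0,"ry":0,"rz":0},
  {"tx":0,"ty":0,"tz":0,"rx":0,"ry":0,"rz":0},
  {"tx":0,"ty":0,"tz":0,"rx":0,"ry":0,"rz":0},
], gripper=0)

```text
time: 4.7
tool_pos: [513.7, 2.6, 203.8]
tcp_rot: [-3.141, 0.0, -0.071]
contact_force: [-0.0, 0.8, -0.2]
grip_width: 89.9
finger_force: 0.0
```

```bash
python3 - <<'E'
from h import *
print(bot.get_obs()["tool_pos"],bot.get_obs()["tcp_rot"]);m=bot.camera_model("wrist")
w=bot.capture("wrist")[:,:,::-1];t=bot.capture("scene")[:,:,::-1];cv2.imwrite("pics/w1.png",w)
a=cv2.resize(t[130:210,320:400],(400,400),interpolation=cv2.INTER_CUBIC)
cv2.imwrite("pics/v1.png",np.vstack([w[:, :],]) if 0 else np.hstack([cv2.resize(w,None,fx=.6,fy=.6),cv2.resize(a,(240,240))]))
print(m)
E
```

```text
[513.74789429   2.56990274 203.75092058] [-3.14127949e+00  3.16278167e-05 -7.07468730e-02]
{'camera_matrix': array([[352.74588372,   0.        , 320.00586643],
       [  0.        , 352.74588372, 197.01183643],
       [  0.        ,   0.        ,   1.        ]]), 'R': array([[-7.01868893e-02, -9.97533837e-01, -2.11156797e-04],
       [-9.60689259e-01,  6.75374876e-02,  2.69285788e-01],
       [-2.68607425e-01,  1.91031879e-02, -9.63060289e-01]]), 't': array([ 37.38794483, 466.08241811, 505.21758409])}
```

View pics/v1.png

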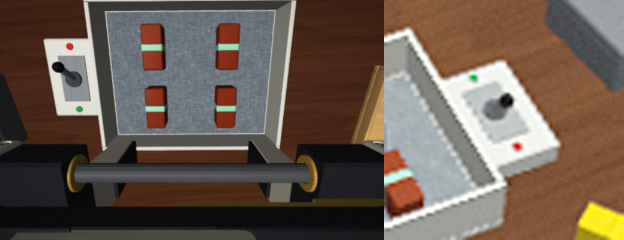

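The wrist view (0.6 scale) shows the four bars at (152,46), (228,46), (157,106) and (226,108), and the ball at (57,67) near the red dot at (70,46). I'll check the toggle state and refine the bar positions.

```bash
python3 - <<'E'
from h import *
np.set_printoptions(precision=1,suppress=True)
m=bot.camera_model("wrist");s=bot.camera_model("scene")
print("ball at z65:",ray(m,(57/.6,67/.6),65)[:2])
for n,dx in(("on",-19.2),("off",19.2)):
    X=[570.6+dx,181.8,65.1];print(n,proj(m,X)*.6,(proj(s,X)-[320,130])*3+[384,0])
im=cv2.imread("pics/w1.png");H,S,V=cv2.split(cv2.cvtColor(im,cv2.COLOR_BGR2HSV))
mk=(H>35)&(H<95)&(S>30)&(V>110);mk[:, :180]=0;mk[240:]=0;mk[:,460:]=0
P=[]
for c in blobs(mk,20):
    r=cv2.minAreaRect(c);p=ray(m,r[0],44);P.append(p[:2]);print(np.array(r[0]),np.array(r[1]),p)
red=((H<10)|(H>172))&(S>110)&(V>60);red[230:]=0;red[:,:200]=0;red[:,440:]=0
red=cv2.morphologyEx((red|mk).astype(np.uint8),cv2.MORPH_CLOSE,np.ones((7,7)))
for c in blobs(red,300): print("bar",cv2.boundingRect(c))
E
```

```text
ball at z65: [588.  181.5]
on [63.  93.7] [484.9  74.9]
off [56.4 65.7] [505.4 101.8]
[257.5 181.5] [ 9. 33.] [516.3  60.   44. ]
[374.2 180. ] [39.1 14. ] [510.3 -47.3  44. ]
[252.  79.] [12. 36.] [605.8  54.4  44. ]
[378.5  78.1] [11.  41.3] [599.2 -53.3  44. ]
bar (241, 147, 35, 67)
bar (356, 143, 39, 70)
bar (234, 40, 37, 77)
bar (358, 39, 42, 77)
```

The toggle is off: the ball is at (588,181.5), as the geometry predicts. The bars are at A(517,60), B(510,-50), C(606,54) and D(600,-55). I'll try A first.

>>> carry_out([
  {"tx":3,"ty":27,"tz":0,"rx":0,"ry":0,"rz":0},
  {"tx":0,"ty":30,"tz":-10,"rx":0,"ry":0,"rz":0},
  {"tx":0,"ty":0,"tz":-45,"rx":0,"ry":0,"rz":0},
  {"tx":0,"ty":0,"tz":-45,"rx":0,"ry":0,"rz":0},
  {"tx":0,"ty":0,"tz":-35,"rx":0,"ry":0,"rz":0},
  {"tx":0,"ty":0,"tz":-30,"rx":0,"ry":0,"rz":0},
  {"tx":0,"ty":0,"tz":-25,"rx":0,"ry":0,"rz":0},
  {"tx":0,"ty":0,"tz":0,"rx":0,"ry":0,"rz":0},
  {"tx":0,"ty":0,"tz":0,"rx":0,"ry":0,"rz":0},
])

```text
time: 5.7
tool_pos: [516.6, 60.8, 14.0]
tcp_rot: [3.142, 0.0, -0.068]
contact_force: [0.3, -0.3, -0.2]
grip_width: 91.3
finger_force: 0.0
```

>>> carry_out([
  {"tx":0,"ty":0,"tz":0,"rx":0,"ry":0,"rz":0},
  {"tx":0,"ty":0,"tz":0,"rx":0,"ry":0,"rz":0},
  {"tx":0,"ty":0,"tz":0,"rx":0,"ry":0,"rz":0},
  {"tx":0,"ty":0,"tz":0,"rx":0,"ry":0,"rz":0},
  {"tx":0,"ty":0,"tz":0,"rx":0,"ry":0,"rz":0},
  {"tx":0,"ty":0,"tz":0,"rx":0,"ry":0,"rz":0},
  {"tx":0,"ty":0,"tz":0,"rx":0,"ry":0,"rz":0},
  {"tx":0,"ty":0,"tz":0,"rx":0,"ry":0,"rz":0},
], gripper=0.64)

```text
time: 6.5
tool_pos: [516.5, 59.8, 13.7]
tcp_rot: [3.142, 0.0, -0.069]
contact_force: [-0.2, 0.7, -0.6]
grip_width: 34.8
finger_force: 0.0
```

>>> carry_out([
  {"tx":0,"ty":0,"tz":0,"rx":0,"ry":0,"rz":0},
  {"tx":0,"ty":0,"tz":0,"rx":0,"ry":0,"rz":0},
  {"tx":0,"ty":0,"tz":0,"rx":0,"ry":0,"rz":0},
  {"tx":0,"ty":0,"tz":0,"rx":0,"ry":0,"rz":0},
], gripper=1)

```text
time: 6.9
tool_pos: [516.5, 59.8, 13.7]
tcp_rot: [3.141, 0.0, -0.069]
contact_force: [0.3, 0.3, -0.5]
grip_width: 29.8
finger_force: 30.0
```

>>> carry_out([
  {"tx":0,"ty":0,"tz":1,"rx":0,"ry":0,"rz":0},
  {"tx":0,"ty":0,"tz":1,"rx":0,"ry":0,"rz":0},
  {"tx":0,"ty":0,"tz":0.5,"rx":0,"ry":0,"rz":0},
  {"tx":0,"ty":0,"tz":0,"rx":0,"ry":0,"rz":0},
])

```text
time: 7.3
tool_pos: [516.2, 59.9, 15.3]
tcp_rot: [3.142, 0.001, -0.069]
contact_force: [3.6, 1.3, -16.6]
grip_width: 29.8
finger_force: 30.0
```

A is screwed: 16.6 N after a 2.5 mm tug. I'll release it and go to C.

>>> carry_out([
  {"tx":0,"ty":0,"tz":-1.5,"rx":0,"ry":0,"rz":0},
  {"tx":0,"ty":0,"tz":-1,"rx":0,"ry":0,"rz":0},
])

```text
time: 7.5
tool_pos: [516.6, 59.8, 14.2]
tcp_rot: [3.141, -0.0, -0.069]
contact_force: [0.4, 0.3, -1.3]
grip_width: 30.0
finger_force: 30.0
```

>>> carry_out([
  {"tx":0,"ty":0,"tz":0,"rx":0,"ry":0,"rz":0},
  {"tx":0,"ty":0,"tz":0,"rx":0,"ry":0,"rz":0},
  {"tx":0,"ty":0,"tz":0,"rx":0,"ry":0,"rz":0},
  {"tx":0,"ty":0,"tz":25,"rx":0,"ry":0,"rz":0},
  {"tx":0,"ty":0,"tz":35,"rx":0,"ry":0,"rz":0},
  {"tx":45,"ty":-3,"tz":0,"rx":0,"ry":0,"rz":0},
  {"tx":45,"ty":-3,"tz":0,"rx":0,"ry":0,"rz":0},
  {"tx":0,"ty":0,"tz":0,"rx":0,"ry":0,"rz":0},
  {"tx":0,"ty":0,"tz":-35,"rx":0,"ry":0,"rz":0},
  {"tx":0,"ty":0,"tz":-25,"rx":0,"ry":0,"rz":0},
  {"tx":0,"ty":0,"tz":0,"rx":0,"ry":0,"rz":0},
], gripper=0.2)

```text
time: 8.6
tool_pos: [603.2, 53.9, 10.3]
tcp_rot: [3.141, 0.008, -0.069]
contact_force: [-0.7, 0.3, -0.2]
grip_width: 73.2
finger_force: 0.0
```

>>> carry_out([
  {"tx":0,"ty":0,"tz":0,"rx":0,"ry":0,"rz":0},
  {"tx":0,"ty":0,"tz":0,"rx":0,"ry":0,"rz":0},
  {"tx":0,"ty":0,"tz":0,"rx":0,"ry":0,"rz":0},
  {"tx":0,"ty":0,"tz":0,"rx":0,"ry":0,"rz":0},
  {"tx":0,"ty":0,"tz":0,"rx":0,"ry":0,"rz":0},
  {"tx":0,"ty":0,"tz":0,"rx":0,"ry":0,"rz":0},
], gripper=0.64)

```text
time: 9.2
tool_pos: [606.7, 53.8, 14.1]
tcp_rot: [3.141, -0.001, -0.069]
contact_force: [-0.2, 0.3, 0.5]
grip_width: 33.9
finger_force: 0.0
```

>>> carry_out([
  {"tx":0,"ty":0,"tz":0,"rx":0,"ry":0,"rz":0},
  {"tx":0,"ty":0,"tz":0,"rx":0,"ry":0,"rz":0},
  {"tx":0,"ty":0,"tz":0,"rx":0,"ry":0,"rz":0},
  {"tx":0,"ty":0,"tz":0,"rx":0,"ry":0,"rz":0},
], gripper=1)

```text
time: 9.6
tool_pos: [606.5, 53.8, 13.9]
tcp_rot: [3.141, -0.0, -0.069]
contact_force: [-0.0, -0.0, 2.4]
grip_width: 29.7
finger_force: 30.0
```

>>> carry_out([
  {"tx":0,"ty":0,"tz":1,"rx":0,"ry":0,"rz":0},
  {"tx":0,"ty":0,"tz":1,"rx":0,"ry":0,"rz":0},
  {"tx":0,"ty":0,"tz":0.5,"rx":0,"ry":0,"rz":0},
  {"tx":0,"ty":0,"tz":0,"rx":0,"ry":0,"rz":0},
])

```text
time: 10.0
tool_pos: [606.1, 53.8, 15.4]
tcp_rot: [3.141, 0.001, -0.069]
contact_force: [0.8, -0.1, -8.4]
grip_width: 29.9
finger_force: 30.0
```

The 10.8 N change with a rise of only 1.5 mm suggests C is screwed too. One more small tug to be sure.

>>> carry_out([
  {"tx":0,"ty":0,"tz":1,"rx":0,"ry":0,"rz":0},
  {"tx":0,"ty":0,"tz":0,"rx":0,"ry":0,"rz":0},
])

```text
time: 10.2
tool_pos: [606.1, 53.8, 15.5]
tcp_rot: [3.142, 0.002, -0.069]
contact_force: [4.5, -0.1, -18.5]
grip_width: 30.1
finger_force: 30.0
```

C is screwed. On to D.

>>> carry_out([
  {"tx":0,"ty":0,"tz":-2,"rx":0,"ry":0,"rz":0},
  {"tx":0,"ty":0,"tz":-1.5,"rx":0,"ry":0,"rz":0},
])

```text
time: 10.4
tool_pos: [606.7, 53.8, 14.2]
tcp_rot: [3.141, -0.0, -0.069]
contact_force: [-0.7, 0.3, -1.8]
grip_width: 30.1
finger_force: 30.0
```

>>> carry_out([
  {"tx":0,"ty":0,"tz":0,"rx":0,"ry":0,"rz":0},
  {"tx":0,"ty":0,"tz":0,"rx":0,"ry":0,"rz":0},
  {"tx":0,"ty":0,"tz":0,"rx":0,"ry":0,"rz":0},
  {"tx":0,"ty":0,"tz":25,"rx":0,"ry":0,"rz":0},
  {"tx":0,"ty":0,"tz":35,"rx":0,"ry":0,"rz":0},
  {"tx":-2.5,"ty":-37,"tz":0,"rx":0,"ry":0,"rz":0},
  {"tx":-2.5,"ty":-37,"tz":0,"rx":0,"ry":0,"rz":0},
  {"tx":-2,"ty":-35.5,"tz":0,"rx":0,"ry":0,"rz":0},
  {"tx":0,"ty":0,"tz":0,"rx":0,"ry":0,"rz":0},
  {"tx":0,"ty":0,"tz":-35,"rx":0,"ry":0,"rz":0},
  {"tx":0,"ty":0,"tz":-25,"rx":0,"ry":0,"rz":0},
  {"tx":0,"ty":0,"tz":0,"rx":0,"ry":0,"rz":0},
], gripper=0.2)

```text
time: 11.6
tool_pos: [597.1, -54.6, 10.7]
tcp_rot: [-3.14, 0.007, -0.069]
contact_force: [0.6, 0.7, 1.0]
grip_width: 73.5
finger_force: 0.0
```

>>> carry_out([
  {"tx":0,"ty":0,"tz":0,"rx":0,"ry":0,"rz":0},
  {"tx":0,"ty":0,"tz":0,"rx":0,"ry":0,"rz":0},
  {"tx":0,"ty":0,"tz":0,"rx":0,"ry":0,"rz":0},
  {"tx":0,"ty":0,"tz":0,"rx":0,"ry":0,"rz":0},
  {"tx":0,"ty":0,"tz":0,"rx":0,"ry":0,"rz":0},
  {"tx":0,"ty":0,"tz":0,"rx":0,"ry":0,"rz":0},
], gripper=0.64)

```text
time: 12.2
tool_pos: [599.6, -55.7, 14.1]
tcp_rot: [3.141, -0.0, -0.069]
contact_force: [-0.1, 0.0, 0.6]
grip_width: 33.8
finger_force: 0.0
```

>>> carry_out([
  {"tx":0,"ty":0,"tz":0,"rx":0,"ry":0,"rz":0},
  {"tx":0,"ty":0,"tz":0,"rx":0,"ry":0,"rz":0},
  {"tx":0,"ty":0,"tz":0,"rx":0,"ry":0,"rz":0},
  {"tx":0,"ty":0,"tz":0,"rx":0,"ry":0,"rz":0},
], gripper=1)

```text
time: 12.6
tool_pos: [599.5, -55.7, 13.9]
tcp_rot: [3.141, -0.0, -0.069]
contact_force: [-0.8, -0.2, 2.2]
grip_width: 30.0
finger_force: 30.0
```

>>> carry_out([
  {"tx":0,"ty":0,"tz":1,"rx":0,"ry":0,"rz":0},
  {"tx":0,"ty":0,"tz":1,"rx":0,"ry":0,"rz":0},
  {"tx":0,"ty":0,"tz":1,"rx":0,"ry":0,"rz":0},
  {"tx":0,"ty":0,"tz":0,"rx":0,"ry":0,"rz":0},
])

```text
time: 13.0
tool_pos: [599.5, -55.7, 16.8]
tcp_rot: [3.141, 0.0, -0.069]
contact_force: [-0.6, -0.2, -1.1]
grip_width: 29.8
finger_force: 30.0
```

D follows the fingers freely, rising 2.9 mm at about 1 N, so it's the loose bar. I'll lift it and carry it to the tray.

>>> carry_out([
  {"tx":0,"ty":0,"tz":8,"rx":0,"ry":0,"rz":0},
  {"tx":0,"ty":0,"tz":15,"rx":0,"ry":0,"rz":0},
  {"tx":0,"ty":0,"tz":25,"rx":0,"ry":0,"rz":0},
  {"tx":0,"ty":0,"tz":30,"rx":0,"ry":0,"rz":0},
  {"tx":0,"ty":0,"tz":25,"rx":0,"ry":0,"rz":0},
  {"tx":0,"ty":0,"tz":10,"rx":0,"ry":0,"rz":0},
  {"tx":0,"ty":0,"tz":0,"rx":0,"ry":0,"rz":0},
  {"tx":0,"ty":0,"tz":0,"rx":0,"ry":0,"rz":0},
  {"tx":0,"ty":0,"tz":0,"rx":0,"ry":0,"rz":0},
])

```text
time: 13.9
tool_pos: [598.6, -55.5, 128.1]
tcp_rot: [-3.141, 0.003, -0.069]
contact_force: [-0.1, 0.4, -1.5]
grip_width: 29.7
finger_force: 30.0
```

>>> carry_out([
  {"tx":-6,"ty":-14,"tz":0,"rx":0,"ry":0,"rz":0},
  {"tx":-12,"ty":-30,"tz":0,"rx":0,"ry":0,"rz":-0.02},
  {"tx":-14,"ty":-34,"tz":0,"rx":0,"ry":0,"rz":-0.02},
  {"tx":-14,"ty":-34,"tz":0,"rx":0,"ry":0,"rz":-0.02},
  {"tx":-14,"ty":-34,"tz":0,"rx":0,"ry":0,"rz":-0.02},
  {"tx":-14,"ty":-34,"tz":0,"rx":0,"ry":0,"rz":-0.02},
  {"tx":-14,"ty":-34,"tz":0,"rx":0,"ry":0,"rz":0},
  {"tx":-14,"ty":-34,"tz":0,"rx":0,"ry":0,"rz":0},
  {"tx":-14,"ty":-34,"tz":0,"rx":0,"ry":0,"rz":0},
  {"tx":-10,"ty":-24,"tz":0,"rx":0,"ry":0,"rz":0},
  {"tx":-4,"ty":-12,"tz":0,"rx":0,"ry":0,"rz":0},
  {"tx":0,"ty":0,"tz":0,"rx":0,"ry":0,"rz":0},
])

```text
time: 15.1
tool_pos: [468.3, -375.1, 129.1]
tcp_rot: [-3.141, 0.001, -0.172]
contact_force: [0.3, 0.6, -1.3]
grip_width: 29.8
finger_force: 30.0
```

```bash
python3 - <<'E'
from h import *
o=bot.get_obs();print(o["tool_pos"],o["tcp_rot"],o["grip_width"],o["contact_force"]);w=bot.capture("top")[:,:,::-1]
cv2.imwrite("pics/t2.png",cv2.resize(w[170:320,220:520],None,fx=2.5,fy=2.5,interpolation=cv2.INTER_CUBIC))
E
```

```text
[ 468.29084805 -375.14198132  129.06695788] [-3.14131543e+00  8.44000793e-04 -1.71851010e-01] 29.83798461808564 [ 0.31696172  0.58940603 -1.29837646]
```

View pics/t2.png

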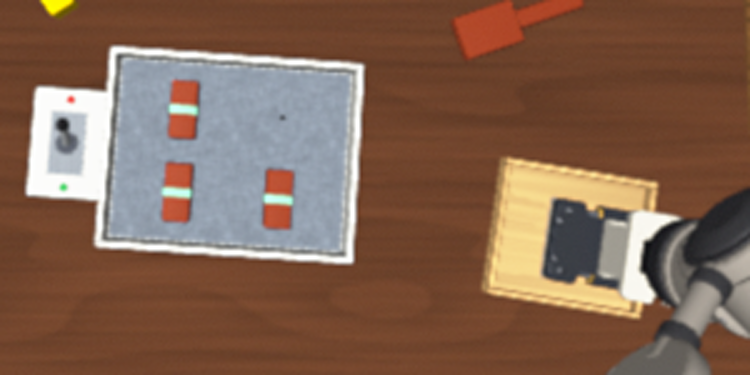

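The bar is held over the tray, three bars remain in the box, and the ball at crop (62,125) leans to the red side. Lowering gently.

>>> carry_out([
  {"tx":0,"ty":0,"tz":-15,"rx":0,"ry":0,"rz":0},
  {"tx":0,"ty":0,"tz":-25,"rx":0,"ry":0,"rz":0},
  {"tx":0,"ty":0,"tz":-25,"rx":0,"ry":0,"rz":0},
  {"tx":0,"ty":0,"tz":-20,"rx":0,"ry":0,"rz":0},
  {"tx":0,"ty":0,"tz":-14,"rx":0,"ry":0,"rz":0},
  {"tx":0,"ty":0,"tz":-8,"rx":0,"ry":0,"rz":0},
  {"tx":0,"ty":0,"tz":-4,"rx":0,"ry":0,"rz":0},
  {"tx":0,"ty":0,"tz":-2,"rx":0,"ry":0,"rz":0},
  {"tx":0,"ty":0,"tz":-1,"rx":0,"ry":0,"rz":0},
  {"tx":0,"ty":0,"tz":-1,"rx":0,"ry":0,"rz":0},
  {"tx":0,"ty":0,"tz":0,"rx":0,"ry":0,"rz":0},
])

```text
time: 16.25
tool_pos: [469.6, -373.9, 15.2]
tcp_rot: [3.141, -0.001, -0.169]
contact_force: [0.1, -0.2, -1.0]
grip_width: 29.8
finger_force: 30.0
```

>>> carry_out([
  {"tx":0,"ty":0,"tz":-1,"rx":0,"ry":0,"rz":0},
  {"tx":0,"ty":0,"tz":-0.5,"rx":0,"ry":0,"rz":0},
  {"tx":0,"ty":0,"tz":0,"rx":0,"ry":0,"rz":0},
])

```text
time: 16.55
tool_pos: [469.6, -373.9, 13.9]
tcp_rot: [3.141, -0.001, -0.169]
contact_force: [-1.5, -0.3, 4.4]
grip_width: 29.8
finger_force: 30.0
```

The bar has touched the floor (+4.4 N). Releasing and retreating.

>>> carry_out([
  {"tx":0,"ty":0,"tz":0,"rx":0,"ry":0,"rz":0},
  {"tx":0,"ty":0,"tz":0,"rx":0,"ry":0,"rz":0},
  {"tx":0,"ty":0,"tz":0,"rx":0,"ry":0,"rz":0},
  {"tx":0,"ty":0,"tz":0,"rx":0,"ry":0,"rz":0},
  {"tx":0,"ty":0,"tz":10,"rx":0,"ry":0,"rz":0},
  {"tx":0,"ty":0,"tz":20,"rx":0,"ry":0,"rz":0},
  {"tx":0,"ty":0,"tz":40,"rx":0,"ry":0,"rz":0},
  {"tx":0,"ty":0,"tz":45,"rx":0,"ry":0,"rz":0},
  {"tx":0,"ty":0,"tz":45,"rx":0,"ry":0,"rz":0},
  {"tx":0,"ty":0,"tz":0,"rx":0,"ry":0,"rz":0},
], gripper=0.3)

```text
time: 17.55
tool_pos: [472.1, -376.1, 181.2]
tcp_rot: [3.133, -0.011, -0.169]
contact_force: [1.6, -0.2, -0.1]
grip_width: 64.5
finger_force: 0.0
```

>>> carry_out([
  {"tx":-30,"ty":-30,"tz":0,"rx":0,"ry":0,"rz":0},
  {"tx":-30,"ty":-30,"tz":0,"rx":0,"ry":0,"rz":0},
  {"tx":-30,"ty":-30,"tz":0,"rx":0,"ry":0,"rz":0},
  {"tx":-30,"ty":-30,"tz":0,"rx":0,"ry":0,"rz":0},
  {"tx":0,"ty":0,"tz":0,"rx":0,"ry":0,"rz":0},
  {"tx":0,"ty":0,"tz":0,"rx":0,"ry":0,"rz":0},
  {"tx":0,"ty":0,"tz":0,"rx":0,"ry":0,"rz":0},
])

```text
time: 18.25
tool_pos: [350.1, -492.8, 173.2]
tcp_rot: [-3.141, 0.0, -0.169]
contact_force: [0.1, 0.4, 0.5]
grip_width: 64.4
finger_force: 0.0
```

```bash
python3 - <<'E'
from h import *
o=bot.get_obs();print(o["tool_pos"],o["time"],o["contact_force"]);w=bot.capture("scene")[:,:,::-1]
cv2.imwrite("pics/s3.png",cv2.resize(w[120:320,90:490],None,fx=2,fy=2,interpolation=cv2.INTER_CUBIC))
E
```

```text
[ 350.11106845 -492.82725828  173.15319761] 18.25 [0.10677487 0.35333329 0.54521995]
```

View pics/s3.png

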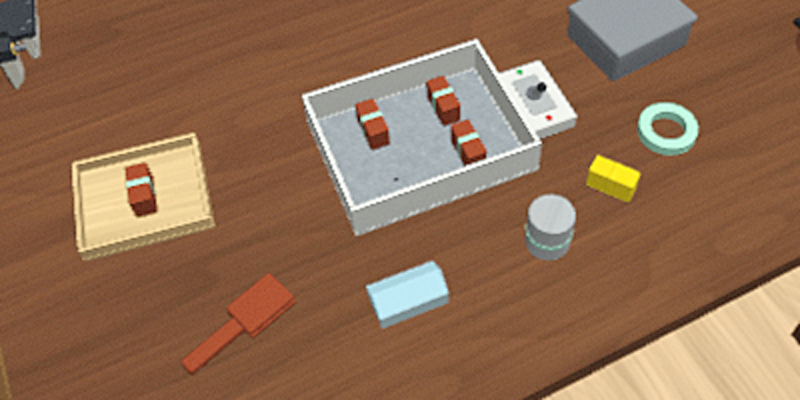

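The bar stands upright mid-tray at crop (140,190). The three others are still in the box, the toggle is at off (541,88), and the toys are untouched. Handing in.

```bash
python3 -c "
from plant import bot
print(bot.close_job())"
```

```text
the job is handed in; nothing more can be done
None
```

The job is handed in (no verdict was returned): the toggle is off, and the loose bar (the far one on the tray side) stands upright in the mending tray; the last picture shows the other three bars, the toys and the clip box in place.

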